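# Put the seasonings back in their own colour-coded wells

### The arm

A 6-joint arm with a two-finger parallel gripper is mounted at the origin on a cart in front of the work surface, level with it; the furniture and walls round the work are solid. World frame = base frame: x ahead of the robot, y to its left, z up, the work surface at z = 0. Lengths are in m, angles in rad, forces in N, time in s.
With the tool pointing down it reaches from about 0.25 to 0.775 m from the base axis. Payload 8.9 kg.
Tool frame: the origin (TCP) lies at the very end of the fingers, on their centre line; the grasp point (between the pads) lies 19 mm behind it; z points along the fingers, y is the line along which they close (so a half turn about z gives the same grasp; the last joint's range is limited). The gripper opens to 85 mm and grips with 20 to 120 N. Pads are 22 mm wide; open, the fingers measure 114 mm over their backs; the gripper's body (76 mm by 85 mm) begins 54 mm behind the grasp point. The pads swing forward as they close: fully open they stand 13 mm farther back than shut.
Start: joints at [-1.423, 0.291, -0.153, 1.127, 0, 1.431], TCP at [0.149, -0.504, 0.231] pointing down, gripper open.
Joint ranges: [-2.52, 2.52], [-0.91, 1.74], [-1.3, 1.37], [-1.96, 2.02], [-1.52, 1.47], [-3.14, 3.14]. Speed limits (rad/s): [2.22, 2.22, 2.79, 3.14, 3.14, 3.14].

### API

Orientations are given as a 3x3 rotation matrix whose columns are the frame's x, y, z axes.
In Python, from station import bot, imaging, workorder gives the robot as it stands.
- The arm moves only by the tool servo_tool, never from a script. Its argument "plan" is a list of rows, each a list of 7 numbers: the shift along the tool's x, y, z normalised to -1 to 1, where 1 is 0.25 m, then the turn, a rotation vector about the tool's x, y, z normalised to -1 to 1, where 1 is 90 degrees, then the closure, from 0 (fully open) to 1 (shut). In form: [[tx, ty, tz, ax, ay, az, grip], ...]. A call has 1 to 20 rows; each row shifts and turns the commanded pose from where the row before left it, along the tool's axes as they then stand; what a row does not reach is not made up. A row lasts 1/12 s, in which the tool goes at most 41.7 mm and 7.16 degrees, less where a joint would pass 70% of its speed; a pose out of reach is approached as far as the arm can. A call with a number of a shift or a turn outside -1 to 1 is refused whole. A call with a gripper value outside its range is refused whole. The fingers move at their own pace and stop on an object; the grip force is fixed at half the most. Time passes only in rows, so rows that do not move let the fingers close. It gives the time, the measured TCP pose, the force, the opening and the grip force at its end, in the units of the state.
- bot.get_state(): the state, without advancing time (a new reading comes with each control period).
- imaging.camera(name): name is "scene" or "top"; returns the picture (480x640x3 uint8, red, green, blue); there is no depth.
- imaging.camera_model(name): a dict with "intrinsics" (3x3 intrinsics, pixels), "pose" (4x4, takes a point from camera to world coordinates). Camera axes: x right, y down, z forward; pixel columns grow to the right and rows downward; lengths in m; the calibration is good to about 2 mm. A picture is of the moment at which its call begins. camera_model takes no time and is no camera call.
- workorder.sign_off(): hands the job in; it is judged then, once.
The state is a dict: "clock": time; "q": joint angles; "joint_velocities": joint speeds; "joint_efforts": joint torques, N m; "tool_pos": TCP position; "eef_rot": TCP orientation; "ft_force": force on the tool from outside, world axes, zero at the start; "torque": the same for the moment, N m; "opening": opening from 0.0 (shut) to 1.0 (fully open); "grasp_force": force on a finger pad.
Only numpy, scipy, OpenCV 4.12 (cv2) and the standard library are available. Lean on these libraries where they do the work, as an engineer would, in place of code of your own. Each camera call takes 0.05 s, during which the arm holds its last target. There are 200 camera calls.

### The job

The last shift put the four seasonings back into the rack all wrong. Rearrange them so that each stands upright and fully down in the well with its own collar: the oil bottle with the yellow cap in the yellow one, the chili jar with the green lid in the green one, the white spice jar in the white one and the steel pepper shaker in the black one. The bare steel well is free for use on the way and must be empty again when you finish; tip nothing over and leave the beaker of toothpicks behind the rack where it stands.

Things in the scene. Friction and masses are not known exactly. Their poses are not given: they have to be found in the camera images.
- sesame_bottle: Small green-brown oil bottle with a yellow cap and yellow label, 141 mm tall; body about 57 x 57 mm, tapering above 75 mm to a neck and a straight round cap, 28 mm wide, from 122 to 141 mm (body and cap are centred 2 mm to +x of the origin); 0.24 kg. Origin: centre of its underside, z up. Starts on the floor of a wrong well. Grip it from above across any diameter, by the cap.
- chili_jar: Squat jar of red chili oil with a green lid, 84 mm tall, 62 x 68 mm across (lid 63 mm round); 0.25 kg. Origin: centre of its underside, z up. Starts on the floor of a wrong well. Grip it from above across any diameter, about 62 mm above its underside.
- spice_jar_white: Slim white spice jar, 98 mm tall, 47 mm round, white lid with a dark disc on top; 0.11 kg. Origin: centre of its underside, z up. Starts on the floor of a wrong well. Grip it from above across any diameter, about 62 mm above its underside.
- pepper_pot: Brushed steel pepper shaker with holes in the domed top, 95 mm tall, 58 mm round; 0.16 kg. Origin: centre of its underside, z up. Starts on the floor of a wrong well. Grip it from above across any diameter, about 62 mm above its underside.
- collar_yellow: Well with a YELLOW plastic collar: the place of the oil bottle. Flared round well, 86 mm wide at the floor, 97 mm at the mouth 26 mm above it; origin: centre of the floor, 4 mm above the worktop. z up, y along the row of wells, x across it (away from the robot at yaw 0). Five such wells, 108 mm apart in shuffled order, in a fixed steel rack 128 x 564 x 26 mm.
- collar_green: Well with a GREEN plastic collar: the place of the chili jar. Flared round well, 86 mm wide at the floor, 97 mm at the mouth 26 mm above it; origin: centre of the floor, 4 mm above the worktop. z up, y along the row of wells, x across it (away from the robot at yaw 0). Five such wells, 108 mm apart in shuffled order, in a fixed steel rack 128 x 564 x 26 mm.
- collar_white: Well with a WHITE plastic collar: the place of the spice jar. Flared round well, 86 mm wide at the floor, 97 mm at the mouth 26 mm above it; origin: centre of the floor, 4 mm above the worktop. z up, y along the row of wells, x across it (away from the robot at yaw 0). Five such wells, 108 mm apart in shuffled order, in a fixed steel rack 128 x 564 x 26 mm.
- collar_black: Well with a BLACK plastic collar: the place of the pepper shaker. Flared round well, 86 mm wide at the floor, 97 mm at the mouth 26 mm above it; origin: centre of the floor, 4 mm above the worktop. z up, y along the row of wells, x across it (away from the robot at yaw 0). Five such wells, 108 mm apart in shuffled order, in a fixed steel rack 128 x 564 x 26 mm.
- collar_bare: Spare well, bare thin STEEL rim: empty at the start and end, free for parking. Flared round well, 86 mm wide at the floor, 97 mm at the mouth 26 mm above it; origin: centre of the floor, 4 mm above the worktop. z up, y along the row of wells, x across it (away from the robot at yaw 0). Five such wells, 108 mm apart in shuffled order, in a fixed steel rack 128 x 564 x 26 mm.
- beaker: Bystander: clear beaker of toothpicks, 73 mm round, 124 mm tall, standing loose behind the rack. Origin: centre of its underside. Not to be moved. All else (bowls, tray, dishes, tongs) is fixed and stands clear of the rack.
Not all that is in view belongs to the job. Of the things that look like the collar_yellow, take the one that is nearest to the robot's base at the start.

How it is judged:
By the outcome, as a careful person would: the job done as asked, in the order asked, and still so for the second after the job is handed in, with the robot touching nothing.
It also fails if it takes over 115 s, if anything falls off the work surface, if the arm or the gripper's body presses on something with over 40 N, if the wrist force passes 120 N, or if a joint passes its speed limit or range.

## Working session

There is one attempt and no reset: what is moved stays moved. The work goes in short steps, Python scripts to look and compute and a tool call to move; the robot and the scene stay as the last step left them, time stands still between calls to the robot, and variables do not carry over. Pictures are saved under pics/ and viewed, at most 14 in all, crops included, and the job is handed in when it is done.

Besides the shell and the picture viewer there is one more tool, called after "Emit:" by a JSON object that holds its "method" and its "body", one argument or row to a line. servo_tool: Moves the arm, as the interface text tells. Its arguments: {"type":"object","properties":{"plan":{"type":"array","items":{"type":"array","items":{"type":"number","minimum":-1,"maximum":1}}}},"required":["plan"]}

```bash
mkdir -p pics && ls && python3 - <<'E'
from station import bot, imaging
import cv2, numpy as np
np.set_printoptions(precision=4,suppress=True)
for n in("scene","top"):
    cv2.imwrite(f"pics/{n}0.png",imaging.camera(n)[:,:,::-1]); m=imaging.camera_model(n); print(n,m["intrinsics"],m["pose"])
s=bot.get_state(); print(s["clock"],s["tool_pos"],s["eef_rot"],s["opening"])
E
```

```text
pics
scene [[528.8973   0.     328.3283]
 [  0.     528.8973 244.8425]
 [  0.       0.       1.    ]] [[-0.8331 -0.3594  0.4204  0.1608]
 [-0.5531  0.5396 -0.6347  0.6762]
 [ 0.0013 -0.7613 -0.6484  0.7101]
 [ 0.      0.      0.      1.    ]]
top [[564.1211   0.     314.8586]
 [  0.     564.1211 241.2133]
 [  0.       0.       1.    ]] [[ 0.024  -0.9943  0.1041  0.5023]
 [-0.9995 -0.022   0.0205  0.0065]
 [-0.0181 -0.1046 -0.9944  1.2319]
 [ 0.      0.      0.      1.    ]]
0.1 [ 0.1485 -0.5032  0.2308] [[ 0.9592  0.2829 -0.0002]
 [ 0.2829 -0.9592  0.0012]
 [ 0.0001 -0.0012 -1.    ]] 0.9969291603090115
```

View pics/top0.png

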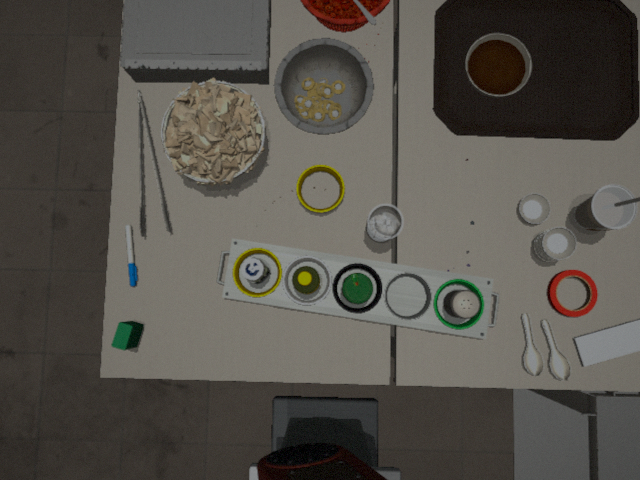

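View pics/scene0.png

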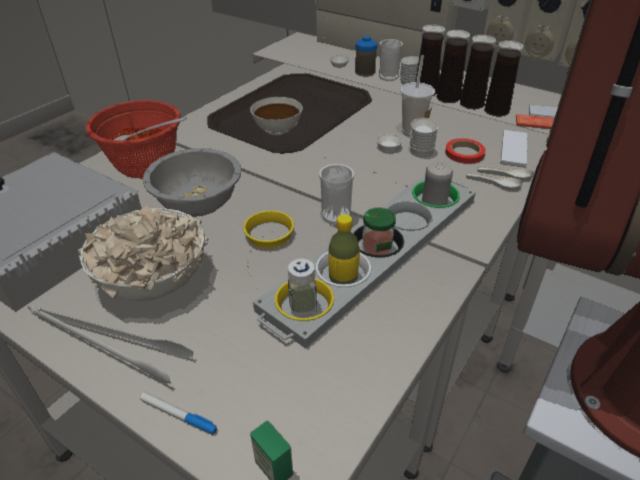

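```bash
python3 - <<'E'
import cv2
t=cv2.imread("pics/top0.png")[230:345,215:505]; s=cv2.imread("pics/scene0.png")[155:350,250:480]
cv2.imwrite("pics/tc.png",cv2.convertScaleAbs(cv2.resize(t,None,fx=2.7,fy=2.7,interpolation=2),alpha=1.3)); cv2.imwrite("pics/sc.png",cv2.convertScaleAbs(cv2.resize(s,None,fx=3,fy=3,interpolation=2),alpha=1.3))
E
```

```text
(no output)
```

View pics/tc.png

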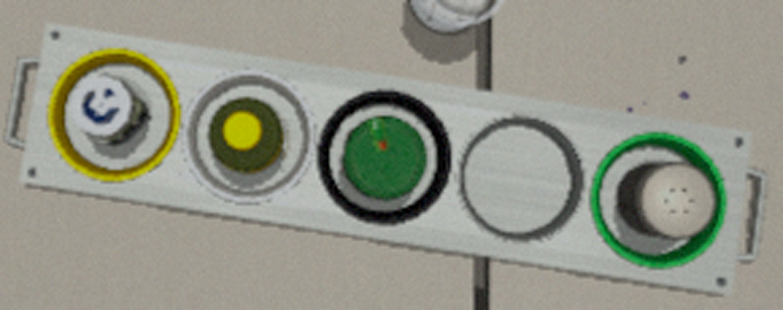

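View pics/sc.png

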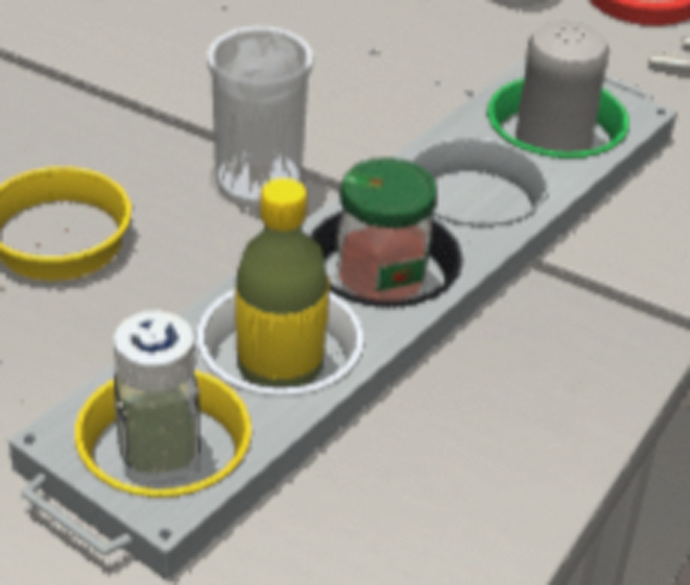

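```bash
cat > h.py <<'E'
import numpy as np, cv2
from station import bot, imaging
np.set_printoptions(precision=4,suppress=True)
M={n:imaging.camera_model(n) for n in("scene","top")}
def ray(n,uv):
    m=M[n]; d=m["pose"][:3,:3]@np.linalg.solve(m["intrinsics"],[uv[0],uv[1],1]); return m["pose"][:3,3],d/np.linalg.norm(d)
def plane(n,uv,z):
    o,d=ray(n,uv); return o+d*(z-o[2])/d[2]
def tri(a,b):
    o,d=ray("top",a); p,e=ray("scene",b)
    t=np.linalg.lstsq(np.c_[d,-e],p-o,rcond=None)[0]; A,B=o+t[0]*d,p+t[1]*e
    return (A+B)/2,np.linalg.norm(A-B)
def blob(img,lo,hi,roi):
    x0,y0,x1,y1=roi; h=cv2.cvtColor(img[y0:y1,x0:x1],cv2.COLOR_BGR2HSV)
    c=max(cv2.findContours(cv2.inRange(h,lo,hi),0,1)[0],key=cv2.contourArea)
    return c+np.array([x0,y0])
E
python3 - <<'E'
from h import *
t=cv2.imread("pics/top0.png"); s=cv2.imread("pics/scene0.png")
Y=((22,120,80),(34,255,255)); G=((50,100,40),(85,255,255)); K=((0,0,0),(180,255,45)); W=((0,0,120),(180,60,255))
E=lambda *a:cv2.fitEllipse(cv2.convexHull(blob(*a)))
top={"yel":E(t,*Y,(225,240,285,302)),"blk":E(t,*K,(330,260,385,318)),"grn":E(t,*G,(430,275,487,332))}
sc={"yel":E(s,*Y,(272,272,335,325)),"grn":E(s,*G,(410,178,462,212))}
for k in top: print(k,top[k], sc.get(k), tri(top[k][0],sc[k][0]) if k in sc else "", [plane("top",top[k][0],z)[:2] for z in(.026,.03)])
cap=E(t,*Y,(292,268,318,292)); lid=E(t,*G,(338,265,380,305))
print("cap",cap,"lid",lid)
sp=lambda u,v:(250+u/3,155+v/3); tp=lambda u,v:(215+u/2.7,230+v/2.7)
for n,a,b in(("cap",cap[0],sp(284,188)),("lid",lid[0],sp(388,182)),("white",tp(100,103),sp(155,337)),("pepper",tp(679,200),sp(571,36)),("bare",tp(521,178),sp(480,182)),("whitering",tp(249,135),sp(281,337))):
    p,e=tri(a,b); print(n,a,p,e)
E
```

```text
yel ((256.8718566894531, 272.08392333984375), (48.43510055541992, 49.1473503112793), 42.311588287353516) ((303.89208984375, 298.5625), (42.89136505126953, 58.797950744628906), 87.1796646118164) (array([0.5592, 0.1538, 0.0259]), np.float64(0.0005590557781664108)) [array([0.5594, 0.1539]), array([0.5593, 0.1534])]
blk ((356.9892578125, 287.78045654296875), (48.14789581298828, 48.87418746948242), 145.58128356933594) None  [array([ 0.531 , -0.0607]), array([ 0.5309, -0.0605])]
grn ((458.4332580566406, 303.73663330078125), (49.189029693603516, 50.252811431884766), 139.58212280273438) ((435.787109375, 193.67356872558594), (26.080379486083984, 46.931827545166016), 96.84332275390625) (array([ 0.5019, -0.2759,  0.0256]), np.float64(0.0010884569981684902)) [array([ 0.5024, -0.2755]), array([ 0.5024, -0.2746])]
cap ((304.2548828125, 277.93743896484375), (14.212075233459473, 14.42515754699707), 17.298538208007812) lid ((356.9825744628906, 288.02203369140625), (29.885480880737305, 30.14896583557129), 30.83538246154785)
cap (304.2548828125, 277.93743896484375) [0.544  0.0472 0.1459] 0.0013945946732466929
lid (356.9825744628906, 288.02203369140625) [ 0.5288 -0.0572  0.0905] 0.0004701002008290385
white (252.03703703703704, 268.14814814814815) [0.5624 0.1541 0.1005] 0.002825265411321881
pepper (466.48148148148147, 304.0740740740741) [ 0.5014 -0.2754  0.0961] 0.0015069978174608843
bare (407.96296296296293, 295.9259259259259) [ 0.5145 -0.1699  0.0253] 0.003986062041160209
whitering (307.22222222222223, 280.0) [0.5444 0.0453 0.0257] 0.0014060091454064503
```

```bash
cat >> h.py <<'E'
WELL={"Y":(.5593,.1537),"W":(.5452,.0464),"K":(.531,-.0607),"B":(.5167,-.1680),"G":(.5024,-.2751)}
def go(x,y,z):
    s=bot.get_state(); R=np.array(s["eef_rot"]); d=R.T@(np.array([x,y,z])-s["tool_pos"]); return d/.25
def st():
    s=bot.get_state(); R=np.array(s["eef_rot"]); print(s["clock"],s["tool_pos"],"yaw",np.degrees(np.arctan2(R[1,0],R[0,0])),"z",R[:,2],"open",s["opening"],"grip",s["grasp_force"],"F",s["ft_force"])
E
python3 - <<'E'
from h import *
print("beaker base/rim", plane("scene",(336,216),0), plane("top",(386,222),.124), tri((386,222),(336.5,173)))
t=cv2.imread("pics/top0.png")
print("pepper z.099",plane("top",(466.5,304.1),.099),"lid",plane("top",(357,288),.088),"cap",plane("top",(304.25,277.94),.145),"white",plane("top",(252.0,268.1),.102))
a=np.radians(82.4); R=np.array([[np.cos(a),np.sin(a),0],[np.sin(a),-np.cos(a),0],[0,0,-1]])
s=bot.get_state(); print(R.T@(np.array([.530,-.059,.18])-s["tool_pos"])/.25)
print(go(.53,-.059,.18))
E
```

```text
beaker base/rim [ 0.6615 -0.1103  0.    ] [ 0.6597 -0.1104  0.124 ] (array([ 0.6619, -0.1116,  0.1111]), np.float64(0.0009588730430081102))
pepper z.099 [ 0.5021 -0.2744  0.099 ] lid [ 0.5291 -0.0573  0.088 ] cap [0.5447 0.0476 0.145 ] white [0.5636 0.1547 0.102 ]
[1.9629 1.2778 0.2031]
[ 1.9664 -1.2721  0.2049]
```

Emit:
{"method": "servo_tool", "body": {
  "plan": [
    [0, 0, 0, 0, 0, -0.067, 0],
    [0, 0, 0, 0, 0, -0.067, 0],
    [0, 0, 0, 0, 0, -0.067, 0],
    [0, 0, 0, 0, 0, -0.067, 0],
    [0, 0, 0, 0, 0, -0.067, 0],
    [0, 0, 0, 0, 0, -0.067, 0],
    [0, 0, 0, 0, 0, -0.067, 0],
    [0, 0, 0, 0, 0, -0.067, 0],
    [0, 0, 0, 0, 0, -0.067, 0],
    [0, 0, 0, 0, 0, -0.067, 0],
    [0, 0, 0, 0, 0, -0.067, 0],
    [0, 0, 0, 0, 0, 0, 0],
    [0, 0, 0, 0, 0, 0, 0]
  ]
}}

```text
clock: 1.18
tool_pos: [0.1485, -0.5034, 0.231]
eef_rot: [[0.129, 0.992, -0.0], [0.992, -0.129, 0.001], [0.001, -0.0, -1.0]]
ft_force: [0.0, -0.4, -1.3]
opening: 0.998
grasp_force: 0.0
```

```bash
python3 - <<'E'
from h import *
st(); print(go(.529,-.058,.17))
E
```

```text
1.1833 [ 0.1485 -0.5034  0.231 ] yaw 82.57800820784526 z [-0.0001  0.0006 -1.    ] open 0.9977808047515597 grip 0.0 F [ 0.0248 -0.3822 -1.3053]
[1.963  1.2792 0.245 ]
```

Emit:
{"method": "servo_tool", "body": {
  "plan": [
    [0.06, 0.04, 0, 0, 0, 0, 0],
    [0.12, 0.08, 0, 0, 0, 0, 0],
    [0.12, 0.08, 0, 0, 0, 0, 0],
    [0.12, 0.08, 0, 0, 0, 0, 0],
    [0.12, 0.08, 0, 0, 0, 0, 0],
    [0.12, 0.08, 0, 0, 0, 0, 0],
    [0.12, 0.08, 0, 0, 0, 0, 0],
    [0.12, 0.08, 0, 0, 0, 0, 0],
    [0.12, 0.08, 0, 0, 0, 0, 0],
    [0.12, 0.08, 0, 0, 0, 0, 0],
    [0.12, 0.08, 0, 0, 0, 0, 0],
    [0.12, 0.08, 0, 0, 0, 0, 0],
    [0.12, 0.08, 0, 0, 0, 0, 0],
    [0.12, 0.08, 0, 0, 0, 0, 0],
    [0.12, 0.08, 0, 0, 0, 0, 0],
    [0.12, 0.08, 0, 0, 0, 0, 0],
    [0.1, 0.04, 0.05, 0, 0, 0, 0],
    [0, 0, 0.1, 0, 0, 0, 0],
    [0, 0, 0.1, 0, 0, 0, 0],
    [0, 0, 0, 0, 0, 0, 0]
  ]
}}

```text
clock: 2.85
tool_pos: [0.5251, -0.0565, 0.1646]
eef_rot: [[0.128, 0.992, -0.007], [0.992, -0.128, 0.002], [0.001, -0.007, -1.0]]
ft_force: [-0.9, 0.6, -1.0]
opening: 1.003
grasp_force: 0.0
```

```bash
python3 - <<'E'
from h import *
st(); print(go(.529,-.058,.047))
E
```

```text
2.85 [ 0.5251 -0.0565  0.1646] yaw 82.63414116686836 z [-0.0068  0.0016 -1.    ] open 1.0027753670714135 grip 0.0 F [-0.9192  0.5727 -0.9888]
[-0.0043  0.0195  0.4704]
```

Emit:
{"method": "servo_tool", "body": {
  "plan": [
    [0, 0, 0, 0, 0, 0, 0],
    [0, 0, 0, 0, 0, 0, 0],
    [0, 0.004, 0.06, 0, 0, 0, 0],
    [0, 0.004, 0.06, 0, 0, 0, 0],
    [0, 0, 0.06, 0, 0, 0, 0],
    [0, 0, 0.06, 0, 0, 0, 0],
    [0, 0, 0.06, 0, 0, 0, 0],
    [0, 0, 0.06, 0, 0, 0, 0],
    [0, 0, 0.06, 0, 0, 0, 0],
    [0, 0, 0.04, 0, 0, 0, 0],
    [0, 0, 0.01, 0, 0, 0, 0],
    [0, 0, 0, 0, 0, 0, 0],
    [0, 0, 0, 0, 0, 0, 0],
    [0, 0, 0, 0, 0, 0, 0]
  ]
}}

```text
clock: 4.02
tool_pos: [0.5305, -0.0583, 0.0524]
eef_rot: [[0.126, 0.992, 0.002], [0.992, -0.126, -0.0], [-0.0, 0.002, -1.0]]
ft_force: [-0.3, -0.8, 1.4]
opening: 1.0
grasp_force: 0.0
```

```bash
python3 - <<'E'
from h import *
st(); print(go(.529,-.058,.047))
E
```

```text
4.0167 [ 0.5305 -0.0583  0.0524] yaw 82.74667962548573 z [ 0.0017 -0.0004 -1.    ] open 1.0004845209546978 grip 0.0 F [-0.2786 -0.8186  1.3945]
[ 0.0004 -0.0063  0.0216]
```

Emit:
{"method": "servo_tool", "body": {
  "plan": [
    [0, -0.004, 0.02, 0, 0, 0, 0],
    [0, 0, 0, 0, 0, 0, 0.5],
    [0, 0, 0, 0, 0, 0, 1],
    [0, 0, 0, 0, 0, 0, 1],
    [0, 0, 0, 0, 0, 0, 1],
    [0, 0, 0, 0, 0, 0, 1],
    [0, 0, 0, 0, 0, 0, 1],
    [0, 0, 0, 0, 0, 0, 1],
    [0, 0, 0, 0, 0, 0, 1],
    [0, 0, 0, 0, 0, 0, 1]
  ]
}}

```text
clock: 4.85
tool_pos: [0.5284, -0.0578, 0.0474]
eef_rot: [[0.126, 0.992, -0.0], [0.992, -0.126, -0.0], [-0.0, -0.0, -1.0]]
ft_force: [-6.2, 0.4, 15.5]
opening: 0.747
grasp_force: 61.9
```

```bash
python3 - <<'E'
from h import *
st()
E
```

```text
4.85 [ 0.5284 -0.0578  0.0474] yaw 82.77021010843274 z [-0.0001 -0.0002 -1.    ] open 0.7474697547038568 grip 61.927683390676975 F [-6.2432  0.372  15.4709]
```

Emit:
{"method": "servo_tool", "body": {
  "plan": [
    [0, 0, -0.03, 0, 0, 0, 1],
    [0, 0, -0.05, 0, 0, 0, 1],
    [0, 0, -0.06, 0, 0, 0, 1],
    [0, 0, -0.06, 0, 0, 0, 1],
    [0, 0, -0.05, 0, 0, 0, 1],
    [0, 0, 0, 0, 0, 0, 1],
    [-0.04, 0, 0, 0, 0, 0, 1],
    [-0.07, 0, 0, 0, 0, 0, 1],
    [-0.08, 0, 0, 0, 0, 0, 1],
    [-0.08, 0, 0, 0, 0, 0, 1],
    [-0.08, 0, 0, 0, 0, 0, 1],
    [-0.06, 0, 0, 0, 0, 0, 1],
    [-0.03, 0, 0, 0, 0, 0, 1],
    [0, 0, 0, 0, 0, 0, 1],
    [0, 0, 0, 0, 0, 0, 1],
    [0, 0, 0, 0, 0, 0, 1]
  ]
}}

```text
clock: 6.18
tool_pos: [0.5145, -0.1663, 0.1084]
eef_rot: [[0.126, 0.992, -0.001], [0.992, -0.126, 0.001], [0.001, -0.001, -1.0]]
ft_force: [-0.2, 0.1, -2.3]
opening: 0.744
grasp_force: 66.3
```

```bash
python3 - <<'E'
from h import *
st(); print(go(.5167,-.168,.0475))
cv2.imwrite("pics/s1.png",imaging.camera("scene")[100:400,200:600,::-1])
E
```

```text
6.1833 [ 0.5145 -0.1663  0.1084] yaw 82.78526024133637 z [-0.0007  0.0007 -1.    ] open 0.7439230744863018 grip 66.32281020283699 F [-0.2072  0.0655 -2.2888]
[-0.0059  0.0096  0.2436]
```

View pics/s1.png

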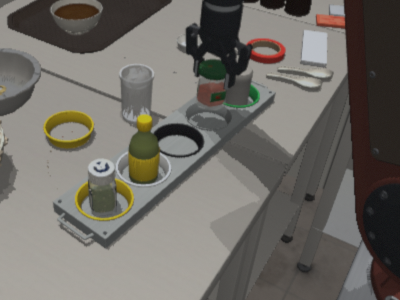

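Emit:
{"method": "servo_tool", "body": {
  "plan": [
    [-0.006, 0.009, 0.03, 0, 0, 0, 1],
    [0, 0, 0.05, 0, 0, 0, 1],
    [0, 0, 0.05, 0, 0, 0, 1],
    [0, 0, 0.05, 0, 0, 0, 1],
    [0, 0, 0.03, 0, 0, 0, 1],
    [0, 0, 0.015, 0, 0, 0, 1],
    [0, 0, 0.01, 0, 0, 0, 1],
    [0, 0, 0.005, 0, 0, 0, 1],
    [0, 0, 0, 0, 0, 0, 1],
    [0, 0, 0, 0, 0, 0, 1],
    [0, 0, 0, 0, 0, 0, 1]
  ]
}}

```text
clock: 7.15
tool_pos: [0.5172, -0.169, 0.0493]
eef_rot: [[0.126, 0.992, 0.001], [0.992, -0.126, -0.0], [-0.0, 0.001, -1.0]]
ft_force: [1.0, -0.3, -2.3]
opening: 0.746
grasp_force: 66.4
```

Emit:
{"method": "servo_tool", "body": {
  "plan": [
    [0, 0, 0, 0, 0, 0, 0.5],
    [0, 0, 0, 0, 0, 0, 0],
    [0, 0, 0, 0, 0, 0, 0],
    [0, 0, 0, 0, 0, 0, 0],
    [0, 0, 0, 0, 0, 0, 0],
    [0, 0, 0, 0, 0, 0, 0],
    [0, 0, 0, 0, 0, 0, 0],
    [0, 0, -0.03, 0, 0, 0, 0],
    [0, 0, -0.06, 0, 0, 0, 0],
    [0, 0, -0.08, 0, 0, 0, 0],
    [0, 0, -0.1, 0, 0, 0, 0],
    [0, 0, -0.1, 0, 0, 0, 0],
    [0, 0, -0.1, 0, 0, 0, 0],
    [0, 0, 0, 0, 0, 0, 0],
    [0, 0, 0, 0, 0, 0, 0]
  ]
}}

```text
clock: 8.4
tool_pos: [0.5179, -0.1693, 0.1682]
eef_rot: [[0.126, 0.992, 0.003], [0.992, -0.126, -0.001], [-0.001, 0.003, -1.0]]
ft_force: [-0.7, 0.3, -0.2]
opening: 0.999
grasp_force: 0.0
```

```bash
python3 - <<'E'
from h import *
st(); print(go(.502,-.2748,.047))
E
```

```text
8.4 [ 0.5179 -0.1693  0.1682] yaw 82.76413181586985 z [ 0.0031 -0.0015 -1.    ] open 0.999024654135497 grip 0.0 F [-0.7176  0.31   -0.161 ]
[-0.4263 -0.0114  0.4851]
```

Emit:
{"method": "servo_tool", "body": {
  "plan": [
    [-0.05, 0, 0, 0, 0, 0, 0],
    [-0.09, -0.004, 0, 0, 0, 0, 0],
    [-0.1, -0.004, 0, 0, 0, 0, 0],
    [-0.1, 0, 0, 0, 0, 0, 0],
    [-0.06, 0, 0, 0, 0, 0, 0],
    [-0.03, 0, 0.02, 0, 0, 0, 0],
    [0, 0, 0.06, 0, 0, 0, 0],
    [0, 0, 0.07, 0, 0, 0, 0],
    [0, 0, 0.07, 0, 0, 0, 0],
    [0, 0, 0.07, 0, 0, 0, 0],
    [0, 0, 0.07, 0, 0, 0, 0],
    [0, 0, 0.06, 0, 0, 0, 0],
    [0, 0, 0.04, 0, 0, 0, 0],
    [0, 0, 0.01, 0, 0, 0, 0],
    [0, 0, 0, 0, 0, 0, 0],
    [0, 0, 0, 0, 0, 0, 0],
    [0, 0, 0, 0, 0, 0, 0]
  ]
}}

```text
clock: 9.82
tool_pos: [0.5019, -0.2755, 0.0497]
eef_rot: [[0.126, 0.992, 0.001], [0.992, -0.126, -0.001], [-0.001, 0.001, -1.0]]
ft_force: [-0.6, 0.0, 0.3]
opening: 0.998
grasp_force: 0.0
```

```bash
python3 - <<'E'
from h import *
st(); print(go(.502,-.2748,.047))
E
```

```text
9.8167 [ 0.5019 -0.2755  0.0497] yaw 82.76513193214775 z [ 0.0011 -0.0008 -1.    ] open 0.9980374383426922 grip 0.0 F [-0.5593  0.0272  0.2662]
[ 0.0029 -0.0001  0.0107]
```

Emit:
{"method": "servo_tool", "body": {
  "plan": [
    [0.002, 0, 0.01, 0, 0, 0, 0.5],
    [0, 0, 0, 0, 0, 0, 1],
    [0, 0, 0, 0, 0, 0, 1],
    [0, 0, 0, 0, 0, 0, 1],
    [0, 0, 0, 0, 0, 0, 1],
    [0, 0, 0, 0, 0, 0, 1],
    [0, 0, 0, 0, 0, 0, 1],
    [0, 0, 0, 0, 0, 0, 1],
    [0, 0, 0, 0, 0, 0, 1],
    [0, 0, 0, 0, 0, 0, 1],
    [0, 0, -0.03, 0, 0, 0, 1],
    [0, 0, -0.06, 0, 0, 0, 1],
    [0, 0, -0.08, 0, 0, 0, 1],
    [0, 0, -0.09, 0, 0, 0, 1],
    [0, 0, -0.09, 0, 0, 0, 1],
    [0, 0, -0.08, 0, 0, 0, 1],
    [0, 0, -0.06, 0, 0, 0, 1],
    [0, 0, -0.03, 0, 0, 0, 1],
    [0, 0, 0, 0, 0, 0, 1],
    [0, 0, 0, 0, 0, 0, 1]
  ]
}}

```text
clock: 11.48
tool_pos: [0.5013, -0.2746, 0.176]
eef_rot: [[0.126, 0.992, -0.0], [0.992, -0.126, 0.0], [0.0, -0.0, -1.0]]
ft_force: [1.1, -0.2, -1.9]
opening: 0.668
grasp_force: 64.0
```

```bash
python3 - <<'E'
from h import *
st(); print(go(.531,-.0607,.048))
E
```

```text
11.4833 [ 0.5013 -0.2746  0.176 ] yaw 82.76171117283512 z [-0.0002  0.0001 -1.    ] open 0.6681564250344795 grip 64.00940650433768 F [ 1.0924 -0.1559 -1.9321]
[0.8637 0.0102 0.512 ]
```

Emit:
{"method": "servo_tool", "body": {
  "plan": [
    [0.04, 0, 0, 0, 0, 0, 1],
    [0.07, 0.002, 0, 0, 0, 0, 1],
    [0.09, 0.002, 0, 0, 0, 0, 1],
    [0.1, 0.002, 0, 0, 0, 0, 1],
    [0.1, 0.002, 0, 0, 0, 0, 1],
    [0.1, 0.002, 0, 0, 0, 0, 1],
    [0.1, 0, 0, 0, 0, 0, 1],
    [0.1, 0, 0, 0, 0, 0, 1],
    [0.08, 0, 0, 0, 0, 0, 1],
    [0.05, 0, 0, 0, 0, 0, 1],
    [0.033, 0, 0, 0, 0, 0, 1],
    [0, 0, 0, 0, 0, 0, 1],
    [0, 0, 0.04, 0, 0, 0, 1],
    [0, 0, 0.07, 0, 0, 0, 1],
    [0, 0, 0.08, 0, 0, 0, 1],
    [0, 0, 0.06, 0, 0, 0, 1],
    [0, 0, 0.04, 0, 0, 0, 1],
    [0, 0, 0, 0, 0, 0, 1],
    [0, 0, 0, 0, 0, 0, 1],
    [0, 0, 0, 0, 0, 0, 1]
  ]
}}

```text
clock: 13.15
tool_pos: [0.5315, -0.0615, 0.1044]
eef_rot: [[0.127, 0.992, 0.001], [0.992, -0.127, -0.0], [-0.0, 0.001, -1.0]]
ft_force: [0.1, 0.1, -0.6]
opening: 0.667
grasp_force: 64.1
```

```bash
python3 - <<'E'
from h import *
st(); print(go(.531,-.0607,.048))
E
```

```text
13.15 [ 0.5315 -0.0615  0.1044] yaw 82.72953930263337 z [ 0.0009 -0.0003 -1.    ] open 0.6669160472025107 grip 64.07376830640715 F [ 0.0597  0.0585 -0.5735]
[ 0.003  -0.0028  0.2255]
```

Emit:
{"method": "servo_tool", "body": {
  "plan": [
    [0.002, -0.002, 0.04, 0, 0, 0, 1],
    [0, 0, 0.05, 0, 0, 0, 1],
    [0, 0, 0.05, 0, 0, 0, 1],
    [0, 0, 0.04, 0, 0, 0, 1],
    [0, 0, 0.02, 0, 0, 0, 1],
    [0, 0, 0.015, 0, 0, 0, 1],
    [0, 0, 0.005, 0, 0, 0, 1],
    [0, 0, 0, 0, 0, 0, 1],
    [0, 0, 0, 0, 0, 0, 1],
    [0, 0, 0, 0, 0, 0, 1]
  ]
}}

```text
clock: 13.98
tool_pos: [0.5311, -0.0605, 0.0493]
eef_rot: [[0.126, 0.992, 0.001], [0.992, -0.126, -0.0], [-0.0, 0.001, -1.0]]
ft_force: [-0.1, -0.7, -1.5]
opening: 0.665
grasp_force: 64.1
```

Emit:
{"method": "servo_tool", "body": {
  "plan": [
    [0, 0, 0, 0, 0, 0, 0.5],
    [0, 0, 0, 0, 0, 0, 0],
    [0, 0, 0, 0, 0, 0, 0],
    [0, 0, 0, 0, 0, 0, 0],
    [0, 0, 0, 0, 0, 0, 0],
    [0, 0, 0, 0, 0, 0, 0],
    [0, 0, 0, 0, 0, 0, 0],
    [0, 0, 0, 0, 0, 0, 0],
    [0, 0, -0.03, 0, 0, 0, 0],
    [0, 0, -0.06, 0, 0, 0, 0],
    [0, 0, -0.08, 0, 0, 0, 0],
    [0, 0, -0.1, 0, 0, 0, 0],
    [0, 0, -0.1, 0, 0, 0, 0],
    [0, 0, -0.1, 0, 0, 0, 0],
    [0, 0, 0, 0, 0, 0, 0],
    [0, 0, 0, 0, 0, 0, 0]
  ]
}}

```text
clock: 15.32
tool_pos: [0.5318, -0.0607, 0.1681]
eef_rot: [[0.126, 0.992, 0.003], [0.992, -0.126, -0.001], [-0.0, 0.003, -1.0]]
ft_force: [0.5, -0.3, -0.1]
opening: 0.996
grasp_force: 0.0
```

```bash
python3 - <<'E'
from h import *
st(); print(go(.5172,-.1685,.047))
cv2.imwrite("pics/s2.png",imaging.camera("scene")[100:400,200:600,::-1])
E
```

```text
15.3167 [ 0.5318 -0.0607  0.1681] yaw 82.76295969889404 z [ 0.0034 -0.0009 -1.    ] open 0.99626950233804 grip 0.0 F [ 0.4607 -0.2531 -0.1404]
[-0.435  -0.0051  0.4847]
```

View pics/s2.png

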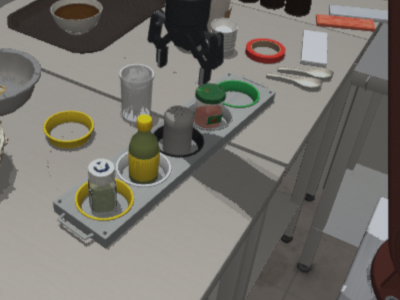

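The pepper shaker stands in the black well (crop px 178,130) and the chili jar in the bare one (210,105); the green well is empty. Chili → green next.

Emit:
{"method": "servo_tool", "body": {
  "plan": [
    [-0.05, 0, 0, 0, 0, 0, 0],
    [-0.09, -0.002, 0, 0, 0, 0, 0],
    [-0.1, -0.002, 0, 0, 0, 0, 0],
    [-0.1, 0, 0, 0, 0, 0, 0],
    [-0.06, 0, 0, 0, 0, 0, 0],
    [-0.035, 0, 0.02, 0, 0, 0, 0],
    [0, 0, 0.06, 0, 0, 0, 0],
    [0, 0, 0.07, 0, 0, 0, 0],
    [0, 0, 0.07, 0, 0, 0, 0],
    [0, 0, 0.07, 0, 0, 0, 0],
    [0, 0, 0.07, 0, 0, 0, 0],
    [0, 0, 0.06, 0, 0, 0, 0],
    [0, 0, 0.04, 0, 0, 0, 0],
    [0, 0, 0.02, 0, 0, 0, 0],
    [0, 0, 0, 0, 0, 0, 0],
    [0, 0, 0, 0, 0, 0, 0],
    [0, 0, 0, 0, 0, 0, 0]
  ]
}}

```text
clock: 16.78
tool_pos: [0.5165, -0.1684, 0.047]
eef_rot: [[0.126, 0.992, 0.001], [0.992, -0.126, -0.0], [-0.0, 0.001, -1.0]]
ft_force: [0.5, 0.1, 0.4]
opening: 1.004
grasp_force: 0.0
```

Emit:
{"method": "servo_tool", "body": {
  "plan": [
    [0, 0, 0, 0, 0, 0, 0.5],
    [0, 0, 0, 0, 0, 0, 1],
    [0, 0, 0, 0, 0, 0, 1],
    [0, 0, 0, 0, 0, 0, 1],
    [0, 0, 0, 0, 0, 0, 1],
    [0, 0, 0, 0, 0, 0, 1],
    [0, 0, 0, 0, 0, 0, 1],
    [0, 0, 0, 0, 0, 0, 1],
    [0, 0, 0, 0, 0, 0, 1],
    [0, 0, -0.03, 0, 0, 0, 1],
    [0, 0, -0.05, 0, 0, 0, 1],
    [0, 0, -0.06, 0, 0, 0, 1],
    [0, 0, -0.06, 0, 0, 0, 1],
    [0, 0, -0.05, 0, 0, 0, 1],
    [0, 0, 0, 0, 0, 0, 1],
    [0, 0, 0, 0, 0, 0, 1]
  ]
}}

```text
clock: 18.12
tool_pos: [0.5163, -0.1683, 0.1093]
eef_rot: [[0.126, 0.992, 0.001], [0.992, -0.126, -0.001], [-0.0, 0.001, -1.0]]
ft_force: [-0.2, -0.6, -2.7]
opening: 0.743
grasp_force: 66.2
```

```bash
python3 - <<'E'
from h import *
st(); print(go(.5024,-.2751,.049))
E
```

```text
18.1167 [ 0.5163 -0.1683  0.1093] yaw 82.76390997351724 z [ 0.0013 -0.0006 -1.    ] open 0.743129411992369 grip 66.24273922294378 F [-0.1999 -0.5767 -2.6567]
[-0.4306 -0.0018  0.2413]
```

Emit:
{"method": "servo_tool", "body": {
  "plan": [
    [-0.04, 0, 0, 0, 0, 0, 1],
    [-0.07, 0, 0, 0, 0, 0, 1],
    [-0.08, 0, 0, 0, 0, 0, 1],
    [-0.08, 0, 0, 0, 0, 0, 1],
    [-0.08, 0, 0, 0, 0, 0, 1],
    [-0.05, 0, 0, 0, 0, 0, 1],
    [-0.03, 0, 0, 0, 0, 0, 1],
    [0, 0, 0, 0, 0, 0, 1],
    [0, 0, 0, 0, 0, 0, 1],
    [0, 0, 0.03, 0, 0, 0, 1],
    [0, 0, 0.05, 0, 0, 0, 1],
    [0, 0, 0.05, 0, 0, 0, 1],
    [0, 0, 0.05, 0, 0, 0, 1],
    [0, 0, 0.03, 0, 0, 0, 1],
    [0, 0, 0.015, 0, 0, 0, 1],
    [0, 0, 0.01, 0, 0, 0, 1],
    [0, 0, 0.005, 0, 0, 0, 1],
    [0, 0, 0, 0, 0, 0, 1],
    [0, 0, 0, 0, 0, 0, 1],
    [0, 0, 0, 0, 0, 0, 1]
  ]
}}

```text
clock: 19.78
tool_pos: [0.5027, -0.275, 0.0493]
eef_rot: [[0.126, 0.992, 0.001], [0.992, -0.126, -0.0], [-0.0, 0.001, -1.0]]
ft_force: [0.4, -1.3, -1.4]
opening: 0.745
grasp_force: 66.3
```

Emit:
{"method": "servo_tool", "body": {
  "plan": [
    [0, 0, 0, 0, 0, 0, 0.5],
    [0, 0, 0, 0, 0, 0, 0],
    [0, 0, 0, 0, 0, 0, 0],
    [0, 0, 0, 0, 0, 0, 0],
    [0, 0, 0, 0, 0, 0, 0],
    [0, 0, 0, 0, 0, 0, 0],
    [0, 0, 0, 0, 0, 0, 0],
    [0, 0, -0.03, 0, 0, 0, 0],
    [0, 0, -0.06, 0, 0, 0, 0],
    [0, 0, -0.1, 0, 0, 0, 0],
    [0, 0, -0.12, 0, 0, 0, 0],
    [0, 0, -0.12, 0, 0, 0, 0],
    [0, 0, -0.12, 0, 0, 0, 0],
    [0, 0, -0.1, 0, 0, 0, 0],
    [0, 0, 0, 0, 0, 0, 0],
    [0, 0, 0, 0, 0, 0, 0]
  ]
}}

```text
clock: 21.12
tool_pos: [0.5032, -0.2754, 0.2133]
eef_rot: [[0.126, 0.992, 0.003], [0.992, -0.126, -0.002], [-0.002, 0.003, -1.0]]
ft_force: [0.5, -0.0, -0.7]
opening: 0.997
grasp_force: 0.0
```

```bash
python3 - <<'E'
from h import *
st(); print(go(.5445,.0474,.117))
E
```

```text
21.1167 [ 0.5032 -0.2754  0.2133] yaw 82.76609496796769 z [ 0.0028 -0.002  -1.    ] open 0.9966986800898523 grip 0.0 F [ 0.4679 -0.0086 -0.7226]
[1.3022 0.0001 0.3829]
```

Emit:
{"method": "servo_tool", "body": {
  "plan": [
    [0.05, 0, 0, 0, 0, 0, 0],
    [0.09, 0, 0, 0, 0, 0, 0],
    [0.12, 0, 0, 0, 0, 0, 0],
    [0.12, 0, 0, 0, 0, 0, 0],
    [0.12, 0, 0, 0, 0, 0, 0],
    [0.12, 0, 0, 0, 0, 0, 0],
    [0.12, 0, 0, 0, 0, 0, 0],
    [0.12, 0, 0, 0, 0, 0, 0],
    [0.12, 0, 0, 0, 0, 0, 0],
    [0.12, 0, 0, 0, 0, 0, 0],
    [0.1, 0, 0, 0, 0, 0, 0],
    [0.07, 0, 0, 0, 0, 0, 0],
    [0.03, 0, 0, 0, 0, 0, 0],
    [0, 0, 0.04, 0, 0, 0, 0],
    [0, 0, 0.06, 0, 0, 0, 0],
    [0, 0, 0.06, 0, 0, 0, 0],
    [0, 0, 0.04, 0, 0, 0, 0],
    [0, 0, 0, 0, 0, 0, 0],
    [0, 0, 0, 0, 0, 0, 0],
    [0, 0, 0, 0, 0, 0, 0]
  ]
}}

```text
clock: 22.78
tool_pos: [0.5436, 0.0471, 0.1617]
eef_rot: [[0.127, 0.992, 0.0], [0.992, -0.127, -0.0], [-0.0, 0.0, -1.0]]
ft_force: [0.3, 0.4, 0.3]
opening: 1.0
grasp_force: 0.0
```

```bash
python3 - <<'E'
from h import *
st(); print(go(.5445,.0474,.117))
E
```

```text
22.7833 [0.5436 0.0471 0.1617] yaw 82.72496582184986 z [ 0.0004 -0.0001 -1.    ] open 1.0000526640827434 grip 0.0 F [0.3377 0.4162 0.3412]
[0.0017 0.0034 0.1786]
```

Emit:
{"method": "servo_tool", "body": {
  "plan": [
    [0.002, 0.003, 0.04, 0, 0, 0, 0],
    [0, 0, 0.06, 0, 0, 0, 0],
    [0, 0, 0.05, 0, 0, 0, 0],
    [0, 0, 0.02, 0, 0, 0, 0],
    [0, 0, 0.008, 0, 0, 0, 0],
    [0, 0, 0, 0, 0, 0, 0],
    [0, 0, 0, 0, 0, 0, 0.3],
    [0, 0, 0, 0, 0, 0, 0.5],
    [0, 0, 0, 0, 0, 0, 0.6],
    [0, 0, 0, 0, 0, 0, 1],
    [0, 0, 0, 0, 0, 0, 1],
    [0, 0, 0, 0, 0, 0, 1],
    [0, 0, 0, 0, 0, 0, 1],
    [0, 0, 0, 0, 0, 0, 1],
    [0, 0, 0, 0, 0, 0, 1],
    [0, 0, 0, 0, 0, 0, 1],
    [0, 0, 0, 0, 0, 0, 1],
    [0, 0, 0, 0, 0, 0, 1]
  ]
}}

```text
clock: 24.28
tool_pos: [0.5445, 0.048, 0.1173]
eef_rot: [[0.126, 0.992, 0.001], [0.992, -0.126, 0.0], [0.0, 0.001, -1.0]]
ft_force: [-0.7, -0.3, 5.2]
opening: 0.307
grasp_force: 58.7
```

```bash
python3 - <<'E'
from h import *
st()
E
```

```text
24.2833 [0.5445 0.048  0.1173] yaw 82.76160648339955 z [ 0.0008  0.0001 -1.    ] open 0.30734539350015555 grip 58.735703229904175 F [-0.7294 -0.3445  5.2123]
```

Emit:
{"method": "servo_tool", "body": {
  "plan": [
    [0, 0, -0.02, 0, 0, 0, 1],
    [0, 0, -0.04, 0, 0, 0, 1],
    [0, 0, -0.06, 0, 0, 0, 1],
    [0, 0, -0.07, 0, 0, 0, 1],
    [0, 0, -0.08, 0, 0, 0, 1],
    [0, 0, -0.08, 0, 0, 0, 1],
    [0, 0, -0.08, 0, 0, 0, 1],
    [0, 0, -0.06, 0, 0, 0, 1],
    [0, 0, -0.04, 0, 0, 0, 1],
    [0, 0, -0.02, 0, 0, 0, 1],
    [0, 0, 0, 0, 0, 0, 1],
    [0, 0, 0, 0, 0, 0, 1],
    [0, 0, 0, 0, 0, 0, 1]
  ]
}}

```text
clock: 25.37
tool_pos: [0.5436, 0.048, 0.2533]
eef_rot: [[0.126, 0.992, -0.002], [0.992, -0.126, 0.0], [-0.0, -0.002, -1.0]]
ft_force: [0.0, -0.4, -2.3]
opening: 0.306
grasp_force: 59.2
```

```bash
python3 - <<'E'
from h import *
st(); print(go(.5167,-.168,.1185))
cv2.imwrite("pics/s3.png",imaging.camera("scene")[50:400,200:600,::-1])
E
```

```text
25.3667 [0.5436 0.048  0.2533] yaw 82.76325605000252 z [-0.0017  0.0001 -1.    ] open 0.3057561944134722 grip 59.17414605617523 F [ 0.0313 -0.3756 -2.3373]
[-0.8706  0.0031  0.5393]
```

View pics/s3.png

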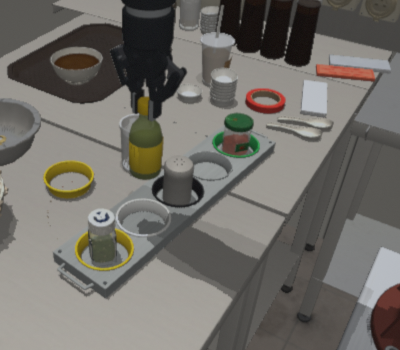

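Emit:
{"method": "servo_tool", "body": {
  "plan": [
    [-0.03, 0, 0, 0, 0, 0, 1],
    [-0.05, 0.001, 0, 0, 0, 0, 1],
    [-0.07, 0.001, 0, 0, 0, 0, 1],
    [-0.08, 0.001, 0, 0, 0, 0, 1],
    [-0.08, 0, 0, 0, 0, 0, 1],
    [-0.08, 0, 0, 0, 0, 0, 1],
    [-0.08, 0, 0, 0, 0, 0, 1],
    [-0.08, 0, 0, 0, 0, 0, 1],
    [-0.08, 0, 0, 0, 0, 0, 1],
    [-0.08, 0, 0, 0, 0, 0, 1],
    [-0.07, 0, 0, 0, 0, 0, 1],
    [-0.05, 0, 0, 0, 0, 0, 1],
    [-0.03, 0, 0, 0, 0, 0, 1],
    [-0.01, 0, 0, 0, 0, 0, 1],
    [0, 0, 0, 0, 0, 0, 1],
    [0, 0, 0.03, 0, 0, 0, 1],
    [0, 0, 0.06, 0, 0, 0, 1],
    [0, 0, 0.06, 0, 0, 0, 1],
    [0, 0, 0.05, 0, 0, 0, 1],
    [0, 0, 0, 0, 0, 0, 1]
  ]
}}

```text
clock: 27.08
tool_pos: [0.5161, -0.1662, 0.2015]
eef_rot: [[0.125, 0.992, -0.004], [0.992, -0.125, 0.002], [0.002, -0.004, -1.0]]
ft_force: [1.1, 0.7, -2.5]
opening: 0.302
grasp_force: 59.3
```

Emit:
{"method": "servo_tool", "body": {
  "plan": [
    [0, 0, 0, 0, 0, 0, 1],
    [0, 0, 0.04, 0, 0, 0, 1],
    [0, 0, 0.06, 0, 0, 0, 1],
    [0, 0, 0.06, 0, 0, 0, 1],
    [0, 0, 0.05, 0, 0, 0, 1],
    [0, 0, 0.04, 0, 0, 0, 1],
    [0, 0, 0.03, 0, 0, 0, 1],
    [0, 0, 0, 0, 0, 0, 1],
    [0, 0, 0, 0, 0, 0, 1],
    [0, 0, 0, 0, 0, 0, 1]
  ]
}}

```text
clock: 27.92
tool_pos: [0.518, -0.1681, 0.135]
eef_rot: [[0.126, 0.992, 0.001], [0.992, -0.126, -0.0], [-0.0, 0.001, -1.0]]
ft_force: [-0.6, -0.0, -1.6]
opening: 0.307
grasp_force: 59.4
```

```bash
python3 - <<'E'
from h import *
st(); print(go(.5167,-.168,.1185))
E
```

```text
27.9167 [ 0.518  -0.1681  0.135 ] yaw 82.76587606908997 z [ 0.001  -0.0005 -1.    ] open 0.3066151470888812 grip 59.378085136413574 F [-0.6449 -0.012  -1.6056]
[-0.0004 -0.0052  0.0659]
```

Emit:
{"method": "servo_tool", "body": {
  "plan": [
    [0, -0.004, 0.02, 0, 0, 0, 1],
    [0, 0, 0.02, 0, 0, 0, 1],
    [0, 0, 0.012, 0, 0, 0, 1],
    [0, 0, 0.008, 0, 0, 0, 1],
    [0, 0, 0.004, 0, 0, 0, 1],
    [0, 0, 0, 0, 0, 0, 1],
    [0, 0, 0, 0, 0, 0, 1],
    [0, 0, 0, 0, 0, 0, 1]
  ]
}}

```text
clock: 28.58
tool_pos: [0.5166, -0.1678, 0.1185]
eef_rot: [[0.126, 0.992, 0.0], [0.992, -0.126, -0.0], [-0.0, 0.0, -1.0]]
ft_force: [-0.1, 0.3, -1.9]
opening: 0.308
grasp_force: 59.4
```

Emit:
{"method": "servo_tool", "body": {
  "plan": [
    [0, 0, 0, 0, 0, 0, 0.6],
    [0, 0, 0, 0, 0, 0, 0.4],
    [0, 0, 0, 0, 0, 0, 0.2],
    [0, 0, 0, 0, 0, 0, 0],
    [0, 0, 0, 0, 0, 0, 0],
    [0, 0, 0, 0, 0, 0, 0],
    [0, 0, 0, 0, 0, 0, 0],
    [0, 0, -0.03, 0, 0, 0, 0],
    [0, 0, -0.06, 0, 0, 0, 0],
    [0, 0, -0.1, 0, 0, 0, 0],
    [0, 0, -0.1, 0, 0, 0, 0],
    [0, 0, -0.06, 0, 0, 0, 0],
    [0, 0, 0, 0, 0, 0, 0],
    [0, 0, 0, 0, 0, 0, 0]
  ]
}}

```text
clock: 29.75
tool_pos: [0.517, -0.168, 0.2068]
eef_rot: [[0.126, 0.992, 0.002], [0.992, -0.126, -0.001], [-0.001, 0.002, -1.0]]
ft_force: [-0.8, -0.1, 0.2]
opening: 1.0
grasp_force: 0.0
```

```bash
python3 - <<'E'
from h import *
st(); print(go(.563,.1543,.047))
E
```

```text
29.75 [ 0.517  -0.168   0.2068] yaw 82.76160411939095 z [ 0.0018 -0.0009 -1.    ] open 1.000403876751998 grip 0.0 F [-0.7893 -0.1088  0.2499]
[1.3025 0.0188 0.6383]
```

Emit:
{"method": "servo_tool", "body": {
  "plan": [
    [0.05, 0, 0, 0, 0, 0, 0],
    [0.09, 0.004, 0, 0, 0, 0, 0],
    [0.12, 0.004, 0, 0, 0, 0, 0],
    [0.12, 0.004, 0, 0, 0, 0, 0],
    [0.12, 0.004, 0, 0, 0, 0, 0],
    [0.12, 0, 0, 0, 0, 0, 0],
    [0.12, 0, 0, 0, 0, 0, 0],
    [0.12, 0, 0, 0, 0, 0, 0],
    [0.12, 0, 0, 0, 0, 0, 0],
    [0.12, 0, 0, 0, 0, 0, 0],
    [0.1, 0, 0, 0, 0, 0, 0],
    [0.07, 0, 0, 0, 0, 0, 0],
    [0.03, 0, 0.04, 0, 0, 0, 0],
    [0, 0, 0.08, 0, 0, 0, 0],
    [0, 0, 0.08, 0, 0, 0, 0],
    [0, 0, 0.06, 0, 0, 0, 0],
    [0, 0, 0.02, 0, 0, 0, 0],
    [0, 0, 0, 0, 0, 0, 0],
    [0, 0, 0, 0, 0, 0, 0],
    [0, 0, 0, 0, 0, 0, 0]
  ]
}}

```text
clock: 31.42
tool_pos: [0.5619, 0.1541, 0.1365]
eef_rot: [[0.126, 0.992, 0.001], [0.992, -0.126, 0.0], [0.0, 0.001, -1.0]]
ft_force: [0.1, 0.1, 0.3]
opening: 1.003
grasp_force: 0.0
```

```bash
python3 - <<'E'
from h import *
st(); print(go(.563,.1543,.047))
E
```

```text
31.4167 [0.5619 0.1541 0.1365] yaw 82.74563292258804 z [ 0.0011  0.0001 -1.    ] open 1.0025934626109614 grip 0.0 F [0.0846 0.0526 0.2562]
[0.0014 0.0039 0.3581]
```

Emit:
{"method": "servo_tool", "body": {
  "plan": [
    [0.001, 0.003, 0.04, 0, 0, 0, 0],
    [0, 0, 0.07, 0, 0, 0, 0],
    [0, 0, 0.07, 0, 0, 0, 0],
    [0, 0, 0.07, 0, 0, 0, 0],
    [0, 0, 0.06, 0, 0, 0, 0],
    [0, 0, 0.03, 0, 0, 0, 0],
    [0, 0, 0.015, 0, 0, 0, 0],
    [0, 0, 0, 0, 0, 0, 0],
    [0, 0, 0, 0, 0, 0, 0.2],
    [0, 0, 0, 0, 0, 0, 0.4],
    [0, 0, 0, 0, 0, 0, 1],
    [0, 0, 0, 0, 0, 0, 1],
    [0, 0, 0, 0, 0, 0, 1],
    [0, 0, 0, 0, 0, 0, 1],
    [0, 0, 0, 0, 0, 0, 1],
    [0, 0, 0, 0, 0, 0, 1],
    [0, 0, 0, 0, 0, 0, 1],
    [0, 0, 0, 0, 0, 0, 1]
  ]
}}

```text
clock: 32.92
tool_pos: [0.5629, 0.1545, 0.0485]
eef_rot: [[0.126, 0.992, 0.002], [0.992, -0.126, 0.0], [0.001, 0.002, -1.0]]
ft_force: [-2.2, -0.5, 8.7]
opening: 0.602
grasp_force: 61.4
```

Emit:
{"method": "servo_tool", "body": {
  "plan": [
    [0, 0, -0.03, 0, 0, 0, 1],
    [0, 0, -0.05, 0, 0, 0, 1],
    [0, 0, -0.06, 0, 0, 0, 1],
    [0, 0, -0.06, 0, 0, 0, 1],
    [0, 0, -0.05, 0, 0, 0, 1],
    [0, 0, 0, 0, 0, 0, 1],
    [0, 0, 0, 0, 0, 0, 1],
    [0, 0, 0, 0, 0, 0, 1]
  ]
}}

```text
clock: 33.58
tool_pos: [0.5619, 0.1543, 0.1091]
eef_rot: [[0.126, 0.992, -0.001], [0.992, -0.126, -0.0], [-0.0, -0.001, -1.0]]
ft_force: [0.1, -0.3, -2.0]
opening: 0.601
grasp_force: 62.6
```

```bash
python3 - <<'E'
from h import *
st(); print(go(.5452,.0464,.0485))
E
```

```text
33.5833 [0.5619 0.1543 0.1091] yaw 82.76192488259765 z [-0.0005 -0.0001 -1.    ] open 0.6005448300061152 grip 62.621220191940665 F [ 0.0693 -0.3248 -1.9616]
[-0.4364 -0.0116  0.2425]
```

Emit:
{"method": "servo_tool", "body": {
  "plan": [
    [-0.04, 0, 0, 0, 0, 0, 1],
    [-0.07, -0.004, 0, 0, 0, 0, 1],
    [-0.08, -0.004, 0, 0, 0, 0, 1],
    [-0.08, -0.002, 0, 0, 0, 0, 1],
    [-0.08, 0, 0, 0, 0, 0, 1],
    [-0.055, 0, 0, 0, 0, 0, 1],
    [-0.03, 0, 0, 0, 0, 0, 1],
    [0, 0, 0, 0, 0, 0, 1],
    [0, 0, 0, 0, 0, 0, 1],
    [0, 0, 0.03, 0, 0, 0, 1],
    [0, 0, 0.05, 0, 0, 0, 1],
    [0, 0, 0.05, 0, 0, 0, 1],
    [0, 0, 0.03, 0, 0, 0, 1],
    [0, 0, 0, 0, 0, 0, 1],
    [0, 0, 0, 0, 0, 0, 1],
    [0, 0, 0, 0, 0, 0, 1]
  ]
}}

```text
clock: 34.92
tool_pos: [0.5463, 0.0471, 0.0699]
eef_rot: [[0.126, 0.992, 0.0], [0.992, -0.126, 0.0], [0.0, 0.0, -1.0]]
ft_force: [0.4, 0.5, -1.5]
opening: 0.6
grasp_force: 62.7
```

```bash
python3 - <<'E'
from h import *
st(); print(go(.5452,.0464,.0495))
cv2.imwrite("pics/s4.png",imaging.camera("scene")[100:400,200:600,::-1])
E
```

```text
34.9167 [0.5463 0.0471 0.0699] yaw 82.78946947371445 z [ 0.0005  0.     -1.    ] open 0.6000272394249012 grip 62.65837856568396 F [ 0.4436  0.4881 -1.5327]
[-0.0032 -0.0043  0.0815]
```

View pics/s4.png

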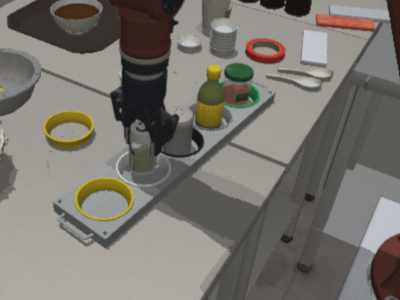

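The jar hangs upright in the white well (crop px 143,160), the oil bottle stands in the bare one (210,100), and the yellow well is empty. I'll lower and release.

Emit:
{"method": "servo_tool", "body": {
  "plan": [
    [-0.003, -0.004, 0.02, 0, 0, 0, 1],
    [0, 0, 0.03, 0, 0, 0, 1],
    [0, 0, 0.018, 0, 0, 0, 1],
    [0, 0, 0.01, 0, 0, 0, 1],
    [0, 0, 0.004, 0, 0, 0, 1],
    [0, 0, 0, 0, 0, 0, 1],
    [0, 0, 0, 0, 0, 0, 1],
    [0, 0, 0, 0, 0, 0, 1]
  ]
}}

```text
clock: 35.63
tool_pos: [0.5451, 0.0461, 0.0491]
eef_rot: [[0.126, 0.992, 0.0], [0.992, -0.126, 0.0], [0.0, 0.0, -1.0]]
ft_force: [-0.7, 0.0, 0.1]
opening: 0.6
grasp_force: 62.7
```

Emit:
{"method": "servo_tool", "body": {
  "plan": [
    [0, 0, 0, 0, 0, 0, 0.3],
    [0, 0, 0, 0, 0, 0, 0.2],
    [0, 0, 0, 0, 0, 0, 0],
    [0, 0, 0, 0, 0, 0, 0],
    [0, 0, 0, 0, 0, 0, 0],
    [0, 0, 0, 0, 0, 0, 0],
    [0, 0, 0, 0, 0, 0, 0],
    [0, 0, -0.03, 0, 0, 0, 0],
    [0, 0, -0.06, 0, 0, 0, 0],
    [0, 0, -0.1, 0, 0, 0, 0],
    [0, 0, -0.12, 0, 0, 0, 0],
    [0, 0, -0.12, 0, 0, 0, 0],
    [0, 0, -0.12, 0, 0, 0, 0],
    [0, 0, -0.08, 0, 0, 0, 0],
    [0, 0, 0, 0, 0, 0, 0],
    [0, 0, 0, 0, 0, 0, 0]
  ]
}}

```text
clock: 36.97
tool_pos: [0.5457, 0.0461, 0.2081]
eef_rot: [[0.126, 0.992, 0.003], [0.992, -0.126, -0.0], [0.0, 0.003, -1.0]]
ft_force: [-0.5, 0.1, -0.9]
opening: 0.999
grasp_force: 0.0
```

```bash
python3 - <<'E'
from h import *
st(); print(go(.5166,-.1678,.117))
E
```

```text
36.9667 [0.5457 0.0461 0.2081] yaw 82.76050637780922 z [ 0.0029 -0.0001 -1.    ] open 0.9988881886167439 grip 0.0 F [-0.5087  0.1254 -0.8847]
[-0.8635 -0.0087  0.3643]
```

Emit:
{"method": "servo_tool", "body": {
  "plan": [
    [-0.05, 0, 0, 0, 0, 0, 0],
    [-0.09, -0.002, 0, 0, 0, 0, 0],
    [-0.12, -0.003, 0, 0, 0, 0, 0],
    [-0.12, 0, 0, 0, 0, 0, 0],
    [-0.12, 0, 0, 0, 0, 0, 0],
    [-0.12, 0, 0, 0, 0, 0, 0],
    [-0.1, 0, 0, 0, 0, 0, 0],
    [-0.08, 0, 0, 0, 0, 0, 0],
    [-0.04, 0, 0, 0, 0, 0, 0],
    [-0.023, 0, 0.03, 0, 0, 0, 0],
    [0, 0, 0.06, 0, 0, 0, 0],
    [0, 0, 0.06, 0, 0, 0, 0],
    [0, 0, 0.03, 0, 0, 0, 0],
    [0, 0, 0, 0, 0, 0, 0],
    [0, 0, 0, 0, 0, 0, 0],
    [0, 0, 0, 0, 0, 0, 0]
  ]
}}

```text
clock: 38.3
tool_pos: [0.5169, -0.1675, 0.162]
eef_rot: [[0.125, 0.992, 0.0], [0.992, -0.125, -0.0], [-0.0, 0.001, -1.0]]
ft_force: [0.5, 0.2, 1.3]
opening: 0.999
grasp_force: 0.0
```

```bash
python3 - <<'E'
from h import *
st(); print(go(.5166,-.1678,.117))
E
```

```text
38.3 [ 0.5169 -0.1675  0.162 ] yaw 82.79755501993907 z [ 0.0005 -0.0002 -1.    ] open 0.9985614669114428 grip 0.0 F [0.4526 0.1714 1.3453]
[-0.0013 -0.0009  0.1801]
```

Emit:
{"method": "servo_tool", "body": {
  "plan": [
    [-0.001, 0, 0.04, 0, 0, 0, 0],
    [0, 0, 0.06, 0, 0, 0, 0],
    [0, 0, 0.05, 0, 0, 0, 0],
    [0, 0, 0.02, 0, 0, 0, 0],
    [0, 0, 0.01, 0, 0, 0, 0],
    [0, 0, 0, 0, 0, 0, 0],
    [0, 0, 0, 0, 0, 0, 0.3],
    [0, 0, 0, 0, 0, 0, 0.5],
    [0, 0, 0, 0, 0, 0, 0.6],
    [0, 0, 0, 0, 0, 0, 1],
    [0, 0, 0, 0, 0, 0, 1],
    [0, 0, 0, 0, 0, 0, 1],
    [0, 0, 0, 0, 0, 0, 1],
    [0, 0, 0, 0, 0, 0, 1],
    [0, 0, 0, 0, 0, 0, 1],
    [0, 0, 0, 0, 0, 0, 1],
    [0, 0, 0, 0, 0, 0, 1],
    [0, 0, 0, 0, 0, 0, 1]
  ]
}}

```text
clock: 39.8
tool_pos: [0.5167, -0.1681, 0.117]
eef_rot: [[0.126, 0.992, 0.001], [0.992, -0.126, -0.0], [-0.0, 0.001, -1.0]]
ft_force: [-0.6, 0.3, 5.8]
opening: 0.31
grasp_force: 58.8
```

Emit:
{"method": "servo_tool", "body": {
  "plan": [
    [0, 0, -0.02, 0, 0, 0, 1],
    [0, 0, -0.04, 0, 0, 0, 1],
    [0, 0, -0.06, 0, 0, 0, 1],
    [0, 0, -0.07, 0, 0, 0, 1],
    [0, 0, -0.08, 0, 0, 0, 1],
    [0, 0, -0.08, 0, 0, 0, 1],
    [0, 0, -0.08, 0, 0, 0, 1],
    [0, 0, -0.06, 0, 0, 0, 1],
    [0, 0, -0.04, 0, 0, 0, 1],
    [0, 0, -0.02, 0, 0, 0, 1],
    [0, 0, 0, 0, 0, 0, 1],
    [0, 0, 0, 0, 0, 0, 1],
    [0, 0, 0, 0, 0, 0, 1]
  ]
}}

```text
clock: 40.88
tool_pos: [0.516, -0.1678, 0.2531]
eef_rot: [[0.126, 0.992, -0.002], [0.992, -0.126, 0.001], [0.001, -0.002, -1.0]]
ft_force: [-0.4, -0.4, -3.0]
opening: 0.304
grasp_force: 59.2
```

```bash
python3 - <<'E'
from h import *
st(); print(go(.5593,.1537,.118))
E
```

```text
40.8833 [ 0.516  -0.1678  0.2531] yaw 82.76081532128742 z [-0.0016  0.0007 -1.    ] open 0.30367603493946543 grip 59.15064454078674 F [-0.3551 -0.4206 -3.0312]
[1.2971 0.0109 0.5409]
```

Emit:
{"method": "servo_tool", "body": {
  "plan": [
    [0.03, 0, 0, 0, 0, 0, 1],
    [0.06, 0.002, 0, 0, 0, 0, 1],
    [0.08, 0.002, 0, 0, 0, 0, 1],
    [0.09, 0.002, 0, 0, 0, 0, 1],
    [0.09, 0.002, 0, 0, 0, 0, 1],
    [0.09, 0.002, 0, 0, 0, 0, 1],
    [0.09, 0, 0, 0, 0, 0, 1],
    [0.09, 0, 0, 0, 0, 0, 1],
    [0.09, 0, 0, 0, 0, 0, 1],
    [0.09, 0, 0, 0, 0, 0, 1],
    [0.09, 0, 0, 0, 0, 0, 1],
    [0.09, 0, 0, 0, 0, 0, 1],
    [0.09, 0, 0, 0, 0, 0, 1],
    [0.09, 0, 0, 0, 0, 0, 1],
    [0.07, 0, 0, 0, 0, 0, 1],
    [0.04, 0, 0, 0, 0, 0, 1],
    [0.02, 0, 0, 0, 0, 0, 1],
    [0, 0, 0, 0, 0, 0, 1],
    [0, 0, 0, 0, 0, 0, 1],
    [0, 0, 0, 0, 0, 0, 1]
  ]
}}

```text
clock: 42.55
tool_pos: [0.5595, 0.1508, 0.254]
eef_rot: [[0.127, 0.992, -0.0], [0.992, -0.127, -0.0], [-0.0, -0.0, -1.0]]
ft_force: [0.3, 0.3, -2.3]
opening: 0.301
grasp_force: 59.2
```

Emit:
{"method": "servo_tool", "body": {
  "plan": [
    [0, 0, 0.03, 0, 0, 0, 1],
    [0, 0, 0.06, 0, 0, 0, 1],
    [0, 0, 0.06, 0, 0, 0, 1],
    [0, 0, 0.06, 0, 0, 0, 1],
    [0, 0, 0.06, 0, 0, 0, 1],
    [0, 0, 0.06, 0, 0, 0, 1],
    [0, 0, 0.06, 0, 0, 0, 1],
    [0, 0, 0.05, 0, 0, 0, 1],
    [0, 0, 0.02, 0, 0, 0, 1],
    [0, 0, 0, 0, 0, 0, 1],
    [0, 0, 0, 0, 0, 0, 1],
    [0, 0, 0, 0, 0, 0, 1]
  ]
}}

```text
clock: 43.55
tool_pos: [0.5601, 0.1515, 0.1398]
eef_rot: [[0.126, 0.992, 0.001], [0.992, -0.126, 0.0], [0.0, 0.001, -1.0]]
ft_force: [-0.4, -0.1, -2.0]
opening: 0.311
grasp_force: 59.2
```

```bash
python3 - <<'E'
from h import *
st(); print(go(.5593,.1537,.118))
E
```

```text
43.55 [0.5601 0.1515 0.1398] yaw 82.74546566301322 z [ 0.0012  0.0001 -1.    ] open 0.31137278827413395 grip 59.20876979827881 F [-0.3599 -0.1271 -2.0286]
[ 0.0084 -0.0045  0.0873]
```

Emit:
{"method": "servo_tool", "body": {
  "plan": [
    [0.008, -0.004, 0.02, 0, 0, 0, 1],
    [0, 0, 0.03, 0, 0, 0, 1],
    [0, 0, 0.02, 0, 0, 0, 1],
    [0, 0, 0.01, 0, 0, 0, 1],
    [0, 0, 0.005, 0, 0, 0, 1],
    [0, 0, 0, 0, 0, 0, 1],
    [0, 0, 0, 0, 0, 0, 1],
    [0, 0, 0, 0, 0, 0, 1]
  ]
}}

```text
clock: 44.22
tool_pos: [0.559, 0.1538, 0.118]
eef_rot: [[0.126, 0.992, 0.0], [0.992, -0.126, 0.0], [0.0, 0.0, -1.0]]
ft_force: [-0.2, -0.1, -1.9]
opening: 0.306
grasp_force: 59.3
```

Emit:
{"method": "servo_tool", "body": {
  "plan": [
    [0, 0, 0, 0, 0, 0, 0.6],
    [0, 0, 0, 0, 0, 0, 0.4],
    [0, 0, 0, 0, 0, 0, 0.2],
    [0, 0, 0, 0, 0, 0, 0],
    [0, 0, 0, 0, 0, 0, 0],
    [0, 0, 0, 0, 0, 0, 0],
    [0, 0, 0, 0, 0, 0, 0],
    [0, 0, -0.03, 0, 0, 0, 0],
    [0, 0, -0.06, 0, 0, 0, 0],
    [0, 0, -0.1, 0, 0, 0, 0],
    [0, 0, -0.1, 0, 0, 0, 0],
    [0, 0, -0.1, 0, 0, 0, 0],
    [0, -0.1, 0, 0, 0, 0, 0],
    [0, -0.12, 0, 0, 0, 0, 0],
    [0, -0.12, 0, 0, 0, 0, 0],
    [0, -0.12, 0, 0, 0, 0, 0],
    [0, -0.12, 0, 0, 0, 0, 0],
    [0, 0, 0, 0, 0, 0, 0],
    [0, 0, 0, 0, 0, 0, 0]
  ]
}}

```text
clock: 45.8
tool_pos: [0.4143, 0.1723, 0.2162]
eef_rot: [[0.125, 0.992, 0.001], [0.992, -0.125, 0.0], [0.0, 0.001, -1.0]]
ft_force: [0.6, -0.9, -0.8]
opening: 1.002
grasp_force: 0.0
```

```bash
python3 - <<'E'
from h import *
st()
s=imaging.camera("scene")[:,:,::-1]; t=imaging.camera("top")[:,:,::-1]
cv2.imwrite("pics/s5.png",s[100:400,200:600]); cv2.imwrite("pics/s5f.png",s)
cv2.imwrite("pics/t5.png",cv2.resize(t[190:345,215:505],None,fx=2.7,fy=2.7,interpolation=2))
E
```

```text
45.8 [0.4143 0.1723 0.2162] yaw 82.8271895675746 z [ 0.0012  0.0002 -1.    ] open 1.0021262227280106 grip 0.0 F [ 0.5813 -0.8662 -0.7707]
```

View pics/s5.png

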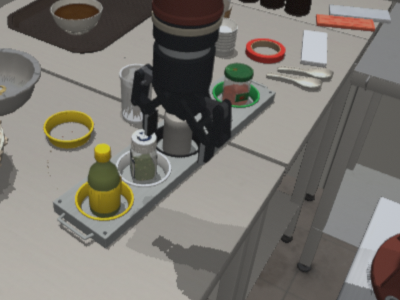

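View pics/t5.png

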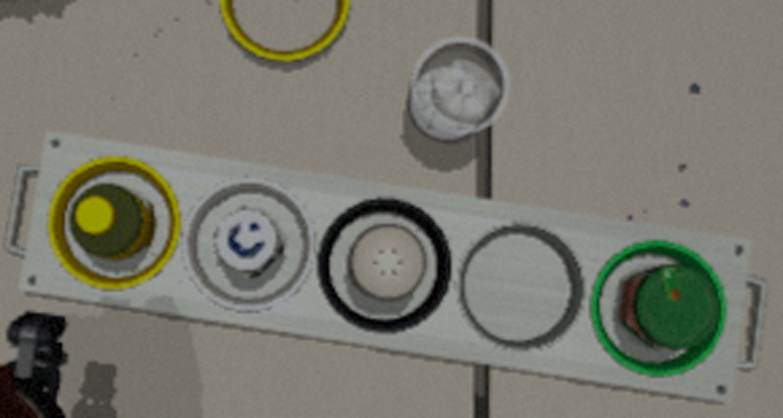

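The top view shows all four standing upright in their own wells (caps at crop px 95,215, 247,238, 387,262 and 680,305). The bare well (521,287) is empty, the beaker hasn't moved and the gripper is clear.

```bash
python3 -c "
from station import workorder
print(workorder.sign_off())"
```

```text
the job is handed in; nothing more can be done
None
```

The job is handed in: the final pictures showed all four seasonings upright in their own wells, the bare well empty and the beaker where it stood, at about 46 s of the 115 s allowed; sign-off returned no verdict.

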